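Index the bead carousel to its third stop and hold it

TASK

Swing the bead cabinet's door wide open by its handle. Then take the index knob on top of the cabinet and, counting clicks, set the carousel to the third click stop clockwise from its home end stop (home is as far anticlockwise as it goes and is not counted; the carousel may have been left at home or a click or two past it), without running past the third. Finish still gripping the knob at that stop, so that the carousel cannot slip while a colleague takes out a tube, with the door open and the other things on the table left where they are.

Things in the scene. Friction and masses are not known exactly. Their poses are not given: they have to be found in the camera images.
- cabinet: Desktop bead cabinet (a carousel of bead tubes behind a door), painted grey sheet metal, 200 x 200 mm, its top plate 222 mm above the table; fixed to the table, place and yaw vary. Origin: centre of its underside, on the table. Its front, with the door, faces the cabinet's own -x; the knob stands at the centre of its top.
- door (a joint): Angle of the cabinet door in rad: 0 shut, grows as it opens, up to 1.9; may start a little ajar. Aluminium frame with a clear pane, 150 mm wide, 12 mm thick, from 34 to 210 mm above the table; light, no catch, stays where it is left.
- door_hinge (a point): Point on the door's upright hinge axis, 186 mm above the table, at the cabinet's front edge on its own +y side. Seen from above the door opens clockwise about it.
- door_handle: Upright round steel bar on the door, 10 mm thick, 110 mm long, its axis 35 mm off the door's face and 135 mm from the hinge axis measured along the door. Origin: on the bar's axis 15 mm below its top end, 186 mm above the table; turns with the door. x points from the bar into the door, y along the door towards the hinge, z up. 25 mm or more is free beside the bar.
- knob: Black index knob: a round skirt 64 mm across, 5 mm high, carrying an upright bar grip 60 mm long, 16 mm wide, 34 mm tall. Origin: on the turning axis at the underside of the skirt, 223.5 mm above the table; the bar reaches from 5 to 39 mm above the origin. x runs along the bar, y across it, z up; a white pointer marks the bar's -x end. Turns with the carousel.
- carousel (a joint): Angle of knob and carousel in rad, growing clockwise seen from above. Home, by a firm end stop (at -0.03), is 0: pointer on the long mark towards the door. Click stops with a mark each follow every 24 degrees: first 0.419, second 0.838, third 1.257. A sprung roller takes about 0.3 N m to leave a stop, then snaps into the next. Starts in the home, first or second stop.
- dish_a: Clear round dish with beads, 90 mm across, 14 mm high, in front of the cabinet (the door passes above it). Origin: centre of its underside. Leave alone.
- dish_b: As dish_a, also in front of the cabinet. Leave alone.
- dish_c: As dish_a, farther back on the table. Leave alone.
- water_bottle: Glass bottle 72 mm across, 226 mm tall. Origin: centre of its underside. Leave alone.
- tumbler: Drinking glass 68 mm across, 115 mm tall. Origin: centre of its underside. Leave alone.
- glass_bowl: Glass bowl 180 mm across, 70 mm high, with bead wands sticking out to 95 mm. Origin: centre of its underside. Leave alone.
- pegboard: Square white pegboard with a half-finished bead picture, 150 x 150 x 11 mm. Origin: centre of its underside. Leave alone.
- tweezers: Steel tweezers 125 mm long, 10 mm high, lying along their x. Origin: centre of the underside. Leave alone.

How it is judged:
On the way, in this order (a step that is already met when the one before it is completed fails the run):
1. the door is being drawn open by its handle: more than 0.35 rad open, with the fingers on the handle (value of joint door above 0.35 rad and contact force between the fingers and door_handle above 0.5 N), for 0.1 s.
2. the door stands wide open (more than 1.2 rad) (value of joint door above 1.2 rad), for 0.2 s.
3. the knob is held in the third stop by the fingers (value of joint carousel between 1.157 and 1.357 rad and contact force between the fingers and knob above 3 N), for 0.5 s.
At the end, for the whole second after the job is handed in: The carousel is in its third stop (1.257 rad, within 0.1 rad) and still, the fingers grip the knob (contact force over 3 N, TCP within 60 mm of the knob's origin), and the door stands more than 1.2 rad open (all of step 3 and velocity of joint carousel between -0.1 and 0.1 rad/s and distance between the grasp point and knob below 0.06 m and value of joint door above 1.2 rad); the arm keeps its last pose, push and grip.
It fails at once if the carousel is run past the third stop (more than 1.44 rad) (value of joint carousel above 1.44 rad).
It fails at once if another thing on the table is moved by more than 40 mm (distance of any of dish_a, dish_b, dish_c, water_bottle, tumbler, glass_bowl, pegboard, tweezers from where it was at the start of the episode above 0.04 m).
It also fails if it takes over 48 s, if anything falls off the work surface, if the arm or the gripper's body presses on something with over 40 N, if the wrist force passes 120 N, or if a joint passes its speed limit or range.

ROBOT

A 6-joint arm with a two-finger parallel gripper is mounted at the origin on the work surface. World frame = base frame: x ahead of the robot, y to its left, z up, the work surface at z = 0. Lengths are in m, angles in rad, forces in N, time in s.
With the tool pointing down it reaches from about 0.35 to 0.875 m from the base axis. Payload 4.2 kg.
Tool frame: the origin (TCP) lies between the finger pads, 19 mm behind the fingertips; this is the grasp point; z points along the fingers, y is the line along which they close (so a half turn about z gives the same grasp; the last joint's range is limited). The gripper opens to 85 mm and grips with 20 to 120 N. Pads are 22 mm wide; open, the fingers measure 114 mm over their backs; the gripper's body (76 mm by 85 mm) begins 54 mm behind the grasp point. The pads swing forward as they close: fully open they stand 13 mm farther back than shut.
Start: joints at [-1.008, 0.385, 0.008, 0, -1.194, -0.259], TCP at [0.187, -0.596, 0.25] pointing down, gripper open.
Joint ranges: [-3.14, 3.14], [-1.21, 2.06], [-1.07, 1.41], [-3.16, 2.05], [-2.99, -0.16], [-3.1, 3.1]. Speed limits (rad/s): [2.79, 2.79, 3.14, 3.14, 3.14, 3.14].

INTERFACE

Orientations are given as a unit quaternion [w, x, y, z].
In Python, from plant import observe, snapshot, ticket gives the robot as it stands.
- The arm moves only by the tool carry_out, never from a script. Its argument "steps" is text: rows parted by semicolons, each of 5 numbers parted by spaces: the closure in counts, from 0 (fully open) to 255 (shut), then the shift along the world's x, y, z in m, then the turn about the world's z in degrees. A call has 1 to 12 rows; each row is the pose to reach, as a shift and turn from the pose commanded when the call began; what a row does not reach only later rows make up. A row lasts 1/12 s, in which the tool goes at most 41.7 mm and 7.16 degrees, less where a joint would pass 70% of its speed; a pose out of reach is approached as far as the arm can. A call with a gripper value outside its range is refused whole. The fingers move at their own pace and stop on an object; "squeeze" is the grip in N (left out, the last holds). Time passes only in rows, so rows that repeat a pose let the fingers close. It gives the time, the measured TCP pose, the force, the opening and the grip force at its end, in the units of the state.
- observe(): the state, without advancing time (a new reading comes with each control period).
- snapshot(name): name is "side" or "top" or "wrist"; returns a dict with "image" (384x512x3 uint8, red, green, blue), "range_z" (384x512 float32, m along the optical axis (not along the pixel's ray), 0 where there is no reading), "fovy" (degrees; the focal length in pixels is half the picture's height over the tangent of half this angle, whatever the lens; pixels are square), "cx", "cy" (the principal point, pixels), "rvec" (rotation vector, rad) and "tvec" (3), from world to camera coordinates, as OpenCV has them. Camera axes: x right, y down, z forward; pixel columns grow to the right and rows downward; lengths in m; the calibration is good to about 2 mm. A picture is of the moment at which its call begins.
- ticket.finish_job(): hands the job in; it is judged then, once.
The state is a dict: "clock": time; "joint_pos": joint angles; "joint_velocities": joint speeds; "joint_efforts": joint torques, N m; "eef_pos": TCP position; "orientation": TCP orientation; "force": force on the tool from outside, world axes, zero at the start; "torque": the same for the moment, N m; "gripper_width": finger opening in m; "gripper_force": force on a finger pad.
Only numpy, scipy, OpenCV 4.12 (cv2) and the standard library are available. Lean on these libraries where they do the work, as an engineer would, in place of code of your own. Each camera call takes 0.05 s, during which the arm holds its last target. There are 200 camera calls.

## Working session

There is one attempt and no reset: what is moved stays moved. The work goes in short steps, Python scripts to look and compute and a tool call to move; the robot and the scene stay as the last step left them, time stands still between calls to the robot, and variables do not carry over. Pictures are saved under pics/ and viewed, at most 10 in all, crops included, and the job is handed in when it is done.

Besides the shell and the picture viewer there is one more tool, called after "Call:" as a command line: name --argument value ..., lists and objects as JSON in quotes. carry_out: Moves the arm, as the interface text tells. Its arguments: {"type":"object","properties":{"steps":{"type":"string"},"squeeze":{"type":"number"}},"required":["steps"]}

```bash
mkdir -p pics
cat > h.py <<'E'
import numpy as np, cv2
from plant import observe, snapshot, ticket
def cam(n,save=None):
    s=snapshot(n); s['R']=cv2.Rodrigues(np.array(s['rvec'],float))[0]; s['t']=np.array(s['tvec'],float).ravel()
    s['f']=s['image'].shape[0]/2/np.tan(np.radians(s['fovy'])/2)
    if save: cv2.imwrite('pics/'+save,s['image'][:,:,::-1])
    return s
def ray(s,u,v):
    d=s['R'].T@np.array([(u-s['cx'])/s['f'],(v-s['cy'])/s['f'],1]); return -s['R'].T@s['t'],d
def onz(s,u,v,z):
    c,d=ray(s,u,v); return c+d*(z-c[2])/d[2]
def pix(s,p):
    q=s['R']@np.array(p,float)+s['t']; return q[:2]/q[2]*s['f']+[s['cx'],s['cy']]
def cloud(s):
    Z=s['range_z']; v,u=np.mgrid[:Z.shape[0],:Z.shape[1]]
    P=np.stack([(u-s['cx'])/s['f']*Z,(v-s['cy'])/s['f']*Z,Z],-1)
    P=(P-s['t'])@s['R']; P[Z<=0]=np.nan; return P
E
python3 - <<'E'
from h import *
import pickle
a=cam('top');b=cam('side')
pickle.dump((a,b),open('s0.pkl','wb'))
cv2.imwrite('pics/a.png',a['image'][:,:,::-1]);cv2.imwrite('pics/b.png',b['image'][:,:,::-1])
for s in(a,b): print(-s['R'].T@s['t'],s['f'],s['R'][2])
print(observe())
E
```

```text
[ 0.38124165 -0.04569026  1.61491776] 446.15929831795813 [ 0.14481916 -0.0125193  -0.98937894]
[-0.00483102  0.83924726  1.04412859] 411.60366350835847 [ 0.43088043 -0.63874093 -0.63745751]
{'clock': 0.1, 'joint_pos': array([-1.00843339e+00,  3.85449956e-01,  6.76137000e-03, -4.46025985e-04,
       -1.19395438e+00, -2.58572185e-01]), 'joint_velocities': array([ 0.00137354, -0.00247566,  0.00351827,  0.00280369, -0.00083243,
       -0.00147147]), 'joint_efforts': array([-1.08215650e-04, -3.93319559e+01,  1.88929510e+01,  4.19796109e+00,
       -2.61302361e-03,  1.03216567e-05]), 'eef_pos': array([ 0.18682587, -0.59592352,  0.24904677]), 'orientation': array([-1.78369731e-04, -1.51230577e-01,  9.88498061e-01,  9.29339722e-04]), 'force': array([-0.37599633,  0.43425771,  0.37569976]), 'torque': array([-0.04838073, -0.0290051 ,  0.0003147 ]), 'gripper_force': 0.0, 'gripper_width': 0.08537351024361371}
```

View pics/a.png

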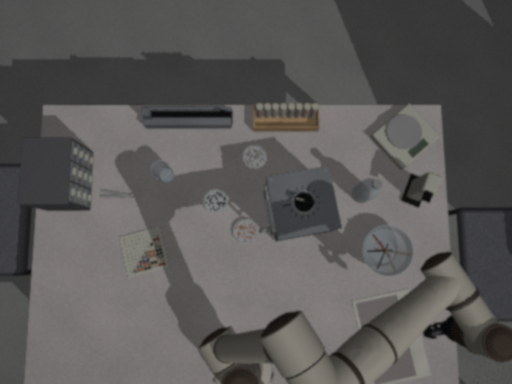

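View pics/b.png

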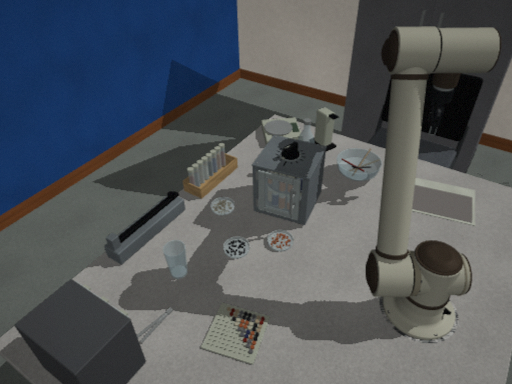

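The top view shows the cabinet near (302,203), its door facing left (+y) towards dishes at (215,200) and (245,230). The knob is at (304,202), the water bottle at (368,188). The side view shows the door front at (280,190) and the knob at (290,150).

Run:
```python
from h import *
import pickle
a,b=pickle.load(open('s0.pkl','rb'))
P=cloud(a); m=(abs(P[...,2]-.222)<.008)
m=m.astype(np.uint8); n,l,st,c=cv2.connectedComponentsWithStats(m)
k=l[200,285] if l[200,285] else 1+np.argmax(st[1:,4])
Q=P[l==k]; r=cv2.minAreaRect(Q[:,:2].astype(np.float32)); print(st[k],r,np.nanmean(Q[:,2]))
print(cv2.boxPoints(r))
# door/handle points: between z .05 & .215, outside cabinet
x0,y0=130,110
A=cv2.resize(a['image'][155:255,190:390,::-1],None,fx=4,fy=4,interpolation=3)
B=cv2.resize(b['image'][130:230,225:345,::-1],None,fx=4,fy=4,interpolation=3)
A=cv2.convertScaleAbs(A,alpha=1.8);B=cv2.convertScaleAbs(B,alpha=1.8)
C=np.zeros((400+0,800,3),np.uint8)
cv2.imwrite('pics/c.png',A); cv2.imwrite('pics/d.png',B)
```

```text
[ 266  165   76   75 3928] ((0.5534828901290894, -0.19701051712036133), (0.20445436239242554, 0.20666338503360748), 9.913296699523926) 0.22251907650517952
[[ 0.43499267 -0.11282083]
 [ 0.4705714  -0.3163986 ]
 [ 0.6719731  -0.2812002 ]
 [ 0.6363944  -0.07762244]]
```

View pics/c.png

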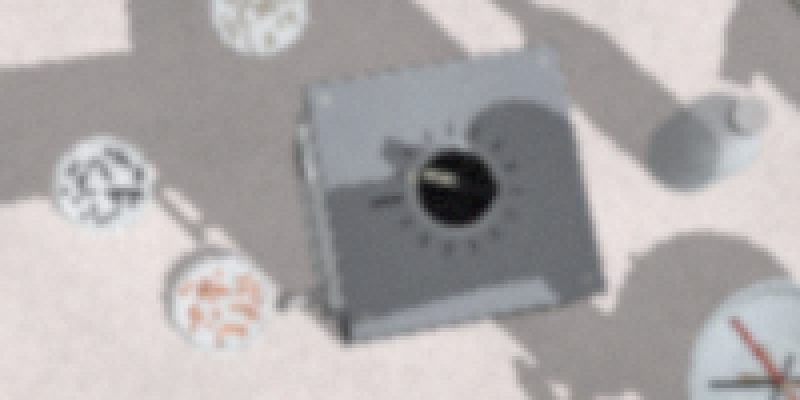

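View pics/d.png

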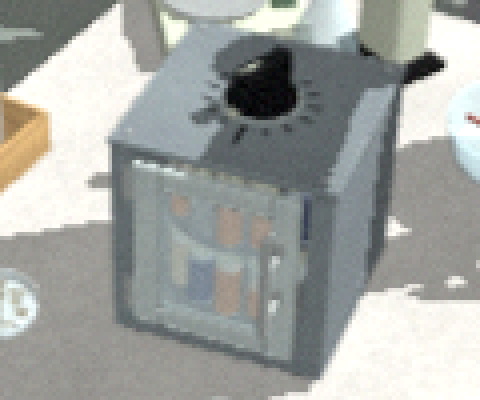

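The crops show the door almost shut. The long home mark is at about crop (385,202), and the pointer is a click or so clockwise of it, at (435,178). The handle bar is at side-crop (275,245)-(275,345), and its top-view trace is at about (285,300).

Run:
```python
from h import *
import pickle
a,b=pickle.load(open('s0.pkl','rb'))
C=np.array([.5535,-.197]);yaw=np.radians(-80.1);X=np.array([np.cos(yaw),np.sin(yaw)]);Y=np.array([-X[1],X[0]])
def cab(p): d=np.array(p)[:2]-C; return np.round([d@X,d@Y],3)
sp=lambda u,v:(225+(u+.5)/4-.5,130+(v+.5)/4-.5)
tp=lambda u,v:(190+(u+.5)/4-.5,155+(v+.5)/4-.5)
for n,(u,v),z in [('doorTL',(135,162),.21),('doorTR',(302,193),.21),('handle top',(273,243),.201),('handle bot',(268,345),.091)]:
    p=onz(b,*sp(u,v),z); print(n,p.round(3),cab(p))
for n,(u,v),z in [('hand',(283,300),.15),('hand',(283,300),.2),('doortop',(300,125),.21),('doorbot',(340,335),.21),('homemark',(385,202),.2235),('pointer',(427,176),.2625),('barc',(457,185),.25)]:
    p=onz(a,*tp(u,v),z); print(n,p.round(3),cab(p))
PA=cloud(a);PB=cloud(b)
for n,P in(('a',PA),('b',PB)):
    d=P[...,:2]-C; q=np.stack([d@X,d@Y,P[...,2]],-1)
    m=(q[...,0]<-.112)&(q[...,0]>-.30)&(abs(q[...,1])<.16)&(q[...,2]>.06)&(q[...,2]<.215)
    print(n,m.sum())
    vv,uu=np.nonzero(m)
    for v,u in list(zip(vv,uu))[::max(1,m.sum()//25)]: print(u,v,q[v,u].round(3))
o=observe()
from scipy.spatial.transform import Rotation as R
print(R.from_quat(o['orientation'],scalar_first=True).as_matrix().round(3))
```

```text
doorTL [ 0.603 -0.078  0.21 ] [-0.108  0.069]
doorTR [ 0.465 -0.116  0.21 ] [-0.095 -0.073]
handle top [ 0.459 -0.058  0.201] [-0.154 -0.069]
handle bot [ 0.457 -0.056  0.091] [-0.155 -0.07 ]
hand [ 0.47  -0.063  0.15 ] [-0.146 -0.059]
hand [ 0.467 -0.062  0.2  ] [-0.148 -0.062]
doortop [ 0.606 -0.076  0.21 ] [-0.11   0.072]
doorbot [ 0.439 -0.107  0.21 ] [-0.109 -0.097]
homemark [ 0.542 -0.143  0.224] [-0.056 -0.002]
pointer [ 0.557 -0.172  0.262] [-0.024  0.008]
barc [ 0.552 -0.196  0.25 ] [-0.001 -0.001]
a 75
264 191 [-0.112  0.065  0.151]
265 193 [-0.112  0.051  0.195]
266 199 [-0.112  0.032  0.193]
268 209 [-0.112 -0.002  0.205]
269 215 [-0.113 -0.022  0.209]
268 221 [-0.113 -0.029  0.061]
271 225 [-0.112 -0.054  0.206]
269 227 [-0.117 -0.056  0.161]
260 228 [-0.148 -0.057  0.197]
265 228 [-0.131 -0.057  0.161]
268 228 [-0.121 -0.059  0.166]
271 228 [-0.113 -0.062  0.19 ]
261 229 [-0.145 -0.061  0.208]
264 229 [-0.135 -0.06   0.166]
267 229 [-0.125 -0.062  0.161]
270 229 [-0.116 -0.064  0.164]
260 230 [-0.149 -0.063  0.204]
263 230 [-0.138 -0.062  0.157]
266 230 [-0.129 -0.064  
[... 377 characters left out ...]
 0.208]
295 183 [-0.115 -0.063  0.2  ]
259 186 [-0.114  0.065  0.146]
260 188 [-0.113  0.062  0.138]
263 189 [-0.112  0.051  0.137]
297 190 [-0.116 -0.071  0.174]
262 192 [-0.113  0.055  0.122]
292 193 [-0.152 -0.066  0.188]
298 194 [-0.113 -0.075  0.155]
291 196 [-0.153 -0.064  0.175]
297 197 [-0.114 -0.072  0.142]
297 198 [-0.112 -0.072  0.137]
292 200 [-0.147 -0.066  0.154]
260 202 [-0.116  0.061  0.076]
292 203 [-0.153 -0.069  0.146]
294 204 [-0.126 -0.067  0.119]
296 205 [-0.115 -0.071  0.107]
292 207 [-0.15  -0.068  0.126]
291 209 [-0.154 -0.067  0.12 ]
298 210 [-0.115 -0.079  0.086]
291 214 [-0.148 -0.066  0.092]
[[-0.954 -0.299 -0.001]
 [-0.299  0.954  0.002]
 [ 0.     0.002 -1.   ]]
```

Call:
carry_out --steps "0 0.01 0.02 0.03 3; 0 0.28 0.534 0.05 82.5; 0 0.28 0.534 0.05 82.5; 0 0.28 0.534 0.05 82.5; 0 0.28 0.534 0.05 82.5; 0 0.28 0.534 0.05 82.5; 0 0.28 0.534 0.05 82.5; 0 0.28 0.534 0.05 82.5; 0 0.28 0.534 0.05 82.5; 0 0.28 0.534 0.05 82.5; 0 0.28 0.534 0.05 82.5; 0 0.28 0.534 0.05 82.5"

```text
clock: 1.1
eef_pos: [0.4101, -0.1688, 0.2958]
orientation: [-0.0, 0.763, -0.646, -0.0]
force: [0.9, -0.6, -0.2]
gripper_width: 0.0856
gripper_force: 0.0
```

Call:
carry_out --steps "0 0.04 0.08 0 0.4; 0 0.04 0.08 0 0.4; 0 0.04 0.08 0 0.4; 0 0.04 0.08 0 0.4"

```text
clock: 1.43
eef_pos: [0.4507, -0.0887, 0.2953]
orientation: [0.0, 0.765, -0.644, -0.0]
force: [-0.4, -0.6, -1.0]
gripper_width: 0.0855
gripper_force: 0.0
```

Run:
```python
from h import *
o=observe();print(o['eef_pos'],o['joint_pos'].round(2))
s=cam('wrist','w1.png')
print(-s['R'].T@s['t'],s['R'][2], pix(s,[.465,-.062,.2]),pix(s,[.606,-.08,.21]))
```

```text
[ 0.45068863 -0.08868537  0.29526177] [ 0.16  0.07 -0.3  -0.   -1.21  0.01]
[ 0.46488781 -0.16976134  0.42028526] [-0.05608765  0.31602736 -0.94709075] [239.11611889 224.08871629] [ 67.07831913 182.10088784]
```

View pics/w1.png

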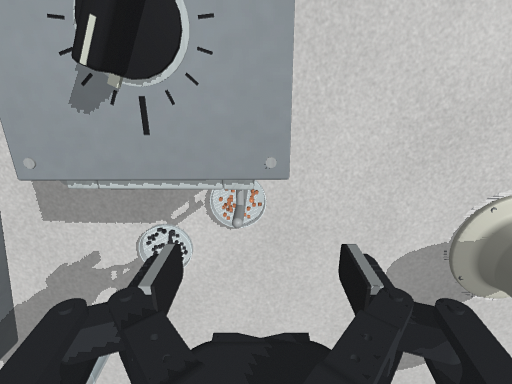

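The wrist view shows the handle bar's top at about (237,225), which matches the prediction of (239,224). The pointer is about one click clockwise of the long home mark (145,115).

Call:
carry_out --steps "0 0.014 0.027 -0.02 0; 0 0.014 0.027 -0.02 0; 0 0.014 0.027 -0.055 0; 0 0.014 0.027 -0.085 0; 0 0.014 0.027 -0.109 0; 0 0.014 0.027 -0.109 0; 255 0.014 0.027 -0.109 0; 255 0.014 0.027 -0.109 0; 255 0.014 0.027 -0.109 0; 255 0.014 0.027 -0.109 0; 255 0.014 0.027 -0.109 0; 255 0.014 0.027 -0.109 0" --squeeze 30

```text
clock: 2.48
eef_pos: [0.4658, -0.0637, 0.188]
orientation: [-0.002, 0.764, -0.645, 0.002]
force: [17.1, -2.0, -8.8]
gripper_width: 0.0125
gripper_force: 7.0
```

Run:
```python
from h import *
o=observe();print(o['eef_pos'],o['gripper_width'],o['gripper_force'],o['force'])
h=np.array([.606,-.080]);r=o['eef_pos'][:2]-h;print(np.linalg.norm(r))
for d in range(6,91,6):
    t=np.radians(d);c,s=np.cos(t),np.sin(t);q=np.array([c*r[0]+s*r[1],-s*r[0]+c*r[1]])-r;print(d,q.round(3))
```

```text
[ 0.46584416 -0.06367921  0.18795985] 0.01248757357930013 6.974892765283585 [17.0986834  -2.00417763 -8.81595041]
0.14110290172771922
6 [0.002 0.015]
12 [0.006 0.029]
18 [0.012 0.043]
24 [0.019 0.056]
30 [0.027 0.068]
36 [0.036 0.079]
42 [0.047 0.09 ]
48 [0.059 0.099]
54 [0.071 0.107]
60 [0.084 0.113]
66 [0.098 0.118]
72 [0.112 0.122]
78 [0.127 0.124]
84 [0.142 0.125]
90 [0.156 0.124]
```

Call:
carry_out --steps "255 0.002 0 0 0; 255 0.002 0 0 0; 255 0.004 0.015 0 -6; 255 0.008 0.029 0 -12; 255 0.014 0.043 0 -18; 255 0.021 0.056 0 -24; 255 0.029 0.068 0 -30; 255 0.038 0.079 0 -36; 255 0.048 0.09 0 -42; 255 0.06 0.099 0 -48"

```text
clock: 3.32
eef_pos: [0.5284, 0.0323, 0.1881]
orientation: [0.002, -0.434, 0.901, -0.005]
force: [14.7, -21.6, -2.8]
gripper_width: 0.0087
gripper_force: 30.3
```

Call:
carry_out --steps "255 0.012 0.008 0 -6; 255 0.025 0.014 0 -12; 255 0.039 0.019 0 -18; 255 0.053 0.023 0 -24; 255 0.068 0.025 0 -30; 255 0.083 0.026 0 -36; 255 0.083 0.026 0 -36; 255 0.083 0.026 0 -36; 255 0.083 0.026 0 -36"

```text
clock: 4.07
eef_pos: [0.6073, 0.0564, 0.1881]
orientation: [-0.001, -0.135, 0.991, -0.004]
force: [1.3, -15.3, 4.2]
gripper_width: 0.0088
gripper_force: 30.5
```

Call:
carry_out --steps "0 0 0 0 0; 0 0 0 0 0; 0 0 0 0 0; 0 0 0 0 0; 0 0 0 0.04 0; 0 0 0 0.08 0; 0 0 0 0.12 0; 0 0 0 0.15 0; 0 0 0 0.15 0"

```text
clock: 4.82
eef_pos: [0.6095, 0.0619, 0.3453]
orientation: [0.007, -0.136, 0.991, 0.0]
force: [1.3, -0.1, 0.8]
gripper_width: 0.0852
gripper_force: 0.0
```

Call:
carry_out --steps "0 -0.05 -0.253 0 60; 0 -0.05 -0.253 0 60; 0 -0.05 -0.253 0 60; 0 -0.05 -0.253 0 60; 0 -0.05 -0.253 0 60; 0 -0.05 -0.253 0 60; 0 -0.05 -0.253 0 60; 0 -0.05 -0.253 0 60; 0 -0.05 -0.253 0 60; 0 -0.05 -0.253 0 60; 0 -0.05 -0.253 0 60"

```text
clock: 5.73
eef_pos: [0.557, -0.1914, 0.3363]
orientation: [-0.0, -0.612, 0.791, 0.0]
force: [0.7, -0.5, -0.5]
gripper_width: 0.0856
gripper_force: 0.0
```

Run:
```python
from h import *
o=observe();print(o['eef_pos'],o['orientation'].round(3),o['joint_pos'].round(2))
import pickle
s=cam('wrist','w2.png');t=cam('top');pickle.dump((s,t),open('s2.pkl','wb'))
A=cv2.resize(t['image'][155:255,190:390,::-1],None,fx=2,fy=2,interpolation=3)
I=s['image'][:,:,::-1].copy(); I[:200,:400]=0; 
cv2.imwrite('pics/w2.png',np.hstack([s['image'][:,:,::-1],np.zeros((384,0,3),np.uint8)]))
cv2.imwrite('pics/t2.png',cv2.convertScaleAbs(A,alpha=1.6))
print(pix(s,[.5535,-.197,.2625]))
```

```text
[ 0.55698782 -0.19142496  0.33633789] [-0.    -0.612  0.791  0.   ] [-0.06  0.28  0.07 -0.   -1.36 -0.2 ]
[262.72293919 200.95478315]
```

View pics/w2.png

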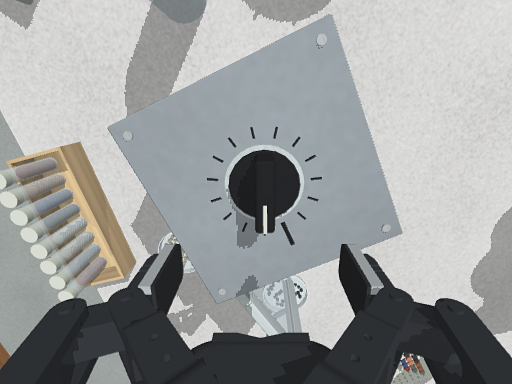

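View pics/t2.png

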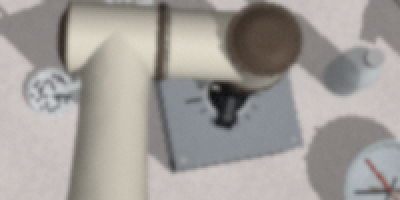

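The wrist view shows the pointer at (265,218), straight down the image, and the long home mark at (287,232). That puts the pointer about 24° clockwise of home, i.e. at the first stop. The open door is at (275,310).

Run:
```python
from h import *
import pickle
s,t=pickle.load(open('s2.pkl','rb'))
I=s['image'].astype(int)
m=(I.min(2)>150).astype(np.uint8); m2=np.zeros_like(m); m2[195:240,250:280]=m[195:240,250:280]
n,l,st,c=cv2.connectedComponentsWithStats(m2);k=1+np.argmax(st[1:,4]);v,u=np.nonzero(l==k);print(st[k])
W=np.array([onz(s,a,b,.2625)[:2] for a,b in zip(u,v)],np.float32)
L=cv2.fitLine(W,2,0,.01,.01).ravel();print('pointer',L,np.degrees(np.arctan2(L[1],L[0])))
# black skirt disc at z .2285
d=((I.max(2)<60)).astype(np.uint8);dd=np.zeros_like(d);dd[140:240,215:315]=d[140:240,215:315]
v,u=np.nonzero(dd);pts=np.array([onz(s,a,b,.2285)[:2] for a,b in zip(u,v)],np.float32)
print('disc',cv2.minEnclosingCircle(cv2.convexHull(pts)),pts.mean(0))
# small marks
g=((I.max(2)<80)).astype(np.uint8);n,l,st,c=cv2.connectedComponentsWithStats(g)
M=[]
for k in range(1,n):
    if 8<st[k,4]<150:
        p=onz(s,*c[k],.2222)[:2]; r=p-[.5535,-.197]
        if np.hypot(*r)<.075: M.append(p);print(st[k,4],p.round(4),np.hypot(*r).round(4),np.degrees(np.arctan2(r[1],r[0])).round(1))
M=np.array(M); A=np.c_[2*M,np.ones(len(M))];x=np.linalg.lstsq(A,(M**2).sum(1),rcond=None)[0];print('ring',x)
```

```text
[257 206  23  34 315]
pointer [ 0.14343444  0.98965985  0.5539605  -0.17323633] 81.753365
disc ((0.5533795952796936, -0.19239288568496704), 0.05465342476963997) [ 0.5518555  -0.19698258]
23 [ 0.5501 -0.245 ] 0.0481 -94.0
22 [ 0.5311 -0.2407] 0.0491 -117.2
21 [ 0.5156 -0.2283] 0.0492 -140.4
21 [ 0.5695 -0.2418] 0.0475 -70.3
17 [ 0.5063 -0.2111] 0.0492 -163.4
22 [ 0.5857 -0.2308] 0.0466 -46.4
18 [ 0.5046 -0.1915] 0.0492 173.5
21 [ 0.5962 -0.2141] 0.046 -21.9
19 [ 0.5113 -0.1728] 0.0486 150.1
16 [ 0.5994 -0.1947] 0.046 2.9
16 [ 0.5937 -0.1756] 0.0455 28.1
17 [ 0.5251 -0.1587] 0.0477 126.5
20 [ 0.5809 -0.1606] 0.0456 53.0
90 [ 0.5422 -0.1438] 0.0544 102.0
ring [ 0.55162602 -0.19637412 -0.34054074]
```

Call:
carry_out --steps "0 -0.005 -0.0055 -0.03 1; 0 -0.005 -0.0055 -0.06 1; 0 -0.005 -0.0055 -0.084 1; 0 -0.005 -0.0055 -0.084 1; 0 -0.005 -0.0055 -0.084 1; 255 -0.005 -0.0055 -0.084 1; 255 -0.005 -0.0055 -0.084 1; 255 -0.005 -0.0055 -0.084 1; 255 -0.005 -0.0055 -0.084 1; 255 -0.005 -0.0055 -0.084 1; 255 -0.005 -0.0055 -0.084 1; 255 -0.005 -0.0055 -0.084 1" --squeeze 80

```text
clock: 6.83
eef_pos: [0.5521, -0.1974, 0.2536]
orientation: [0.0, -0.619, 0.785, -0.0]
force: [-0.6, 1.1, 2.7]
gripper_width: 0.0149
gripper_force: 79.4
```

```bash
cat > st.py <<'E'
from h import *
o=observe();q=o['orientation']
print(o['clock'],o['eef_pos'].round(4),'yaw',np.degrees(np.arctan2(q[2]**2-q[1]**2,2*q[1]*q[2])).round(2),o['force'].round(1),o['torque'].round(2),o['gripper_width'].round(4),o['gripper_force'])
E
python3 st.py
```

```text
Traceback (most recent call last):
  File "st.py", line 3, in <module>
    print(o['clock'],o['eef_pos'].round(4),'yaw',np.degrees(np.arctan2(q[2]**2-q[1]**2,2*q[1]*q[2])).round(2),o['force'].round(1),o['torque'].round(2),o['gripper_width'].round(4),o['gripper_force'])
                                                                                                                                                       ^^^^^^^^^^^^^^^^^^^^^^^^
AttributeError: 'float' object has no attribute 'round'
```

Call:
carry_out --steps "255 0 0 0 -3; 255 0 0 0 -6; 255 0 0 0 -9; 255 0 0 0 -12; 255 0 0 0 -15; 255 0 0 0 -18; 255 0 0 0 -21; 255 0 0 0 -24; 255 0 0 0 -24; 255 0 0 0 -24; 255 0 0 0 -24"

```text
clock: 7.75
eef_pos: [0.5526, -0.1976, 0.2536]
orientation: [0.001, -0.443, 0.896, -0.001]
force: [1.8, -0.8, 4.0]
gripper_width: 0.0146
gripper_force: 79.6
```

```bash
sed -i "s/o\['gripper_width'\].round(4)/o['gripper_width']/" st.py
cat >> st.py <<'E'
import sys
s=cam('wrist',sys.argv[1])
I=s['image'].astype(int);W=[]
c=pix(s,[.552,-.197,.2625]);print('axis px',c)
E
python3 st.py w3.png
```

```text
7.75 [ 0.5526 -0.1976  0.2536] yaw 142.64 [ 1.8 -0.8  4. ] [-0.04 -0.2  -0.24] 0.014599314006512166 79.61001634597778
axis px [261.75519876 272.50993559]
```

View pics/w3.png

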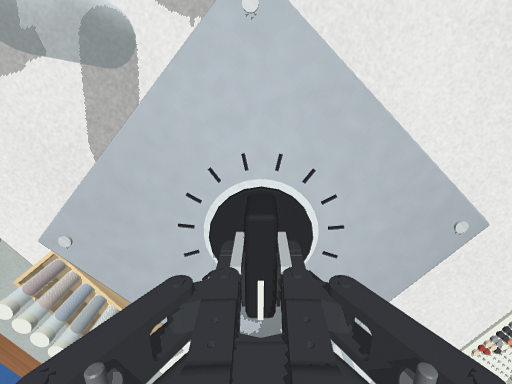

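The wrist view shows the bar gripped squarely and vertical in the picture (260,255), turned with the fingers by one click.

Call:
carry_out --steps "255 0 0 0 -3; 255 0 0 0 -6; 255 0 0 0 -9; 255 0 0 0 -12; 255 0 0 0 -15; 255 0 0 0 -18; 255 0 0 0 -21; 255 0 0 0 -24; 255 0 0 0 -24; 255 0 0 0 -24; 255 0 0 0 -24; 255 0 0 0 -24"

```text
clock: 8.8
eef_pos: [0.553, -0.198, 0.2536]
orientation: [0.001, -0.247, 0.969, -0.001]
force: [3.8, -3.7, 4.1]
gripper_width: 0.0145
gripper_force: 79.7
```

```bash
cat >> st.py <<'E'
import pickle
b=cam('side');pickle.dump((s,b),open('s4.pkl','wb'))
# tick marks around axis: long one or ring phase
g=(I.max(2)<80).astype(np.uint8);n,l,stt,cc=cv2.connectedComponentsWithStats(g)
for k in range(1,n):
    if 20<stt[k,4]<300:
        p=onz(s,*cc[k],.2222)[:2]; r=p-[.552,-.197]
        if .04<np.hypot(*r)<.06: print('mark',stt[k,4],np.degrees(np.arctan2(r[1],r[0])).round(1))
# white pointer strip
w=(I.min(2)>150).astype(np.uint8);n,l,stt,cc=cv2.connectedComponentsWithStats(w)
for k in range(1,n):
    x,y,ww,hh,ar=stt[k]
    if ww<25 and 15<hh<70 and 240<cc[k][0]<285:
        p=onz(s,*cc[k],.2625)[:2]; r=p-[.552,-.197]; print('ptr',cc[k],ar,np.hypot(*r).round(4),np.degrees(np.arctan2(r[1],r[0])).round(1))
# door: points outside cabinet front
C=np.array([.5535,-.197]);yw=np.radians(-80.1);X=np.array([np.cos(yw),np.sin(yw)]);Y=np.array([-X[1],X[0]])
P=cloud(b);d=P[...,:2]-C;q=np.stack([d@X,d@Y,P[...,2]],-1)
m=(q[...,0]<-.125)&(q[...,0]>-.28)&(abs(q[...,1])<.15)&(q[...,2]>.08)&(q[...,2]<.212)
Q=q[m];print('door',len(Q));
if len(Q)>5: print(np.percentile(Q,[5,50,95],axis=0).round(3))
E
python3 st.py w4.png
```

```text
8.8 [ 0.553  -0.198   0.2536] yaw 118.66 [ 3.8 -3.7  4.1] [-0.94 -0.88 -0.2 ] 0.014484571405705613 79.6577775478363
axis px [262.58960693 271.8659635 ]
mark 48 -138.7
mark 53 -162.5
mark 51 -115.0
mark 50 173.3
mark 50 -91.5
mark 44 149.0
mark 45 -68.1
mark 40 124.5
mark 36 -44.7
mark 215 100.0
ptr [284.40510949 255.32481752] 274 0.0142 160.5
ptr [260.18396226 299.3254717 ] 212 0.0167 24.6
door 543
[[-0.248  0.047  0.09 ]
 [-0.23   0.061  0.156]
 [-0.131  0.093  0.21 ]]
```

View pics/w4.png

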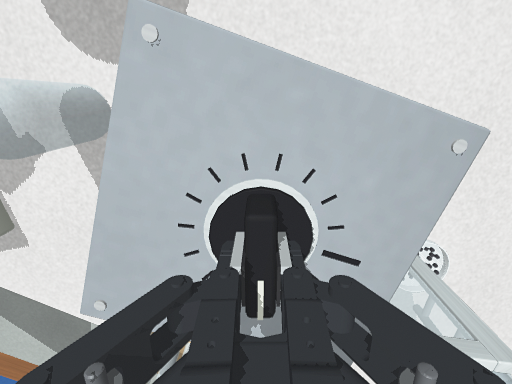

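The wrist view shows the fingers still gripping the knob bar (260,260). The long home mark is at (341,257), about 72° back from the pointer, so this is the third stop. The door stands open at the lower right.

```bash
python3 -c "
from plant import ticket
print(ticket.finish_job())"
```

```text
the job is handed in; nothing more can be done
None
```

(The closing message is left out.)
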